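Line up the sanding drums by diameter on their rack

ROBOT

A 7-joint arm with a two-finger parallel gripper is mounted at the origin on the work surface. World frame = base frame: x ahead of the robot, y to its left, z up, the work surface at z = 0. Lengths are in m, angles in rad, forces in N, time in s.
With the tool pointing down it reaches from about 0.4 to 0.85 m from the base axis. Payload 4.5 kg.
Tool frame: the origin (TCP) lies at the very end of the fingers, on their centre line; the grasp point (between the pads) lies 19 mm behind it; z points along the fingers, x is the direction in which the jaws open and shut, and the axes are right-handed (so a half turn about z gives the same grasp; the last joint's range is limited). The gripper opens to 85 mm and grips with 20 to 120 N. Pads are 22 mm wide; open, the fingers measure 114 mm over their backs; the gripper's body (76 mm by 85 mm) begins 54 mm behind the grasp point. The pads swing forward as they close: fully open they stand 13 mm farther back than shut.
Start: joints at [-1.209, 0.689, -0.195, 1.565, 0.157, 0.902, -0.215], TCP at [0.201, 0.592, 0.231] pointing down, gripper open.
Joint ranges: [-3.01, 3.01], [-0.46, 2.08], [-1.47, 1.51], [0.13, 2.56], [-1, 4.14], [0.04, 2.09], [-2.66, 2.66]. Speed limits (rad/s): [2.57, 2.57, 3.14, 3.14, 3.14, 3.14, 3.14].

INTERFACE

Orientations are given as [roll, pitch, yaw] about the fixed x, y, z axes, in that order (R = Rz(yaw) Ry(pitch) Rx(roll)).
In Python, from bench import move_pose, movel, move_joints, command_gripper, hold, inverse_kinematics, snapshot, camera_model, Unreachable, sign_off, spot_in, regions_of, read_clock, read_joint_pos, read_qd, read_joint_torque, read_tool_pos, read_ee_rot, read_force, read_ft_torque, read_width gives the robot as it stands. The module is installed in compiled form; this text tells all that it offers. Calls block until the motion is done:
- move_pose(position, orientation): joint-space move of the TCP to a pose.
- movel(position, velocity=0.15, rot=None): straight line of the TCP; rot=None keeps the orientation; velocity is the mean speed in m/s.
- move_joints(angles): joint-space move.
- command_gripper(opening, newtons=None): opening from 0.0 (shut) to 1.0 (fully open); newtons is the grip in N (None keeps the last); returns when the fingers have stopped.
- hold(seconds).
- inverse_kinematics(position, orientation): joint angles nearest the present ones, or None.
- snapshot(name): name is "side" or "top"; returns the picture (384x512x3 uint8, blue, green, red); there is no depth.
- camera_model(name): a dict with "mtx" (3x3 intrinsics, pixels), "view" (4x4, takes a point from world to camera coordinates). Camera axes: x right, y down, z forward; pixel columns grow to the right and rows downward; lengths in m; the calibration is good to about 2 mm. A picture is of the moment at which its call begins. camera_model takes no time and is no camera call.
A pose or a line that the arm cannot do raises Unreachable and nothing moves.
- sign_off(): hands the job in, once; it reports no verdict.
Trained networks look in the newest picture that a camera, given by its name, has taken for a name from the list of things; names that differ only in an ending like _2 or _b are one class to them, and where a whole thing is asked for, a point or a joint stands for the part that bears it (a point fixed in the world has none). Each returns a list of dicts, best first, with "conf" (0 to 1); they miss things now and then, are a little off and sometimes report something else, mostly with a low value. They report only what shows in the picture. A call takes as long as a camera call. They do not tell look-alikes from the thing itself.
- spot_in(query, camera): "rect" ([left, top, right, bottom] as shares, 0 to 1, of the picture: columns of its width, rows of its height, round what is visible of it).
- regions_of(query, camera): "mask" (384x512 bool, what is visible of it) and "rect" ([left, top, right, bottom] as shares, 0 to 1, of the picture: columns of its width, rows of its height, round what is visible of it).
Readings, each from a call of its own:
- read_clock(): time.
- read_joint_pos(): joint angles.
- read_qd(): joint speeds.
- read_joint_torque(): joint torques, N m.
- read_tool_pos(): TCP position.
- read_ee_rot(): TCP orientation.
- read_force(): force on the tool from outside, world axes, zero at the start.
- read_ft_torque(): the same for the moment, N m.
- read_width(): opening from 0.0 (shut) to 1.0 (fully open).
Only numpy, scipy, OpenCV 4.12 (cv2) and the standard library are available. Lean on these libraries where they do the work, as an engineer would, in place of code of your own. Each camera call takes 0.05 s, during which the arm holds its last target. There are 200 camera calls.

TASK

Put the four sanding drums away on the plywood rack, one standing upright and centred on each round mark, in order of thickness: the widest on the mark next to the upright steel end stop, then ever thinner, the thinnest on the mark farthest from the stop. Do not knock any drum over on the way.

Things in the scene. Friction and masses are not known exactly. Their poses are not given: they have to be found in the camera images.
- drum_1_center (a point): the widest of four loose sanding drums, alike but for diameter: upright cylinder 54 mm in diameter, 70 mm tall, brown abrasive sleeve, black rubber core, steel washer on its flat top. The point is its centre, 35 mm above its foot; z is its axis. The drums stand on the bench between robot and rack, 30 mm or more clear of the rack's edge.
- drum_2_center (a point): the second widest of four loose sanding drums, alike but for diameter: upright cylinder 44 mm in diameter, 70 mm tall, brown abrasive sleeve, black rubber core, steel washer on its flat top. The point is its centre, 35 mm above its foot; z is its axis. Small low things (at most 34 mm tall) lie to the left and right (along y) of the drums, 30 mm or more from their sides.
- drum_3_center (a point): the second thinnest of four loose sanding drums, alike but for diameter: upright cylinder 34 mm in diameter, 70 mm tall, brown abrasive sleeve, black rubber core, steel washer on its flat top. The point is its centre, 35 mm above its foot; z is its axis.
- drum_4_center (a point): the thinnest of four loose sanding drums, alike but for diameter: upright cylinder 24 mm in diameter, 70 mm tall, brown abrasive sleeve, black rubber core, steel washer on its flat top. The point is its centre, 35 mm above its foot; z is its axis.
- mark_a: one of four alike flush round marks (cork disc with black rim, 60 mm across) in a row on the rack, 80 mm apart: the robot's right (-y) end of the row. Origin at its centre on the rack's top face, 18 mm above the bench; y runs along the row, x away from the robot, z up. The rack is a fixed plywood board 80 x 430 x 18 mm, turned by up to 0.18 rad.
- mark_b: one of four alike flush round marks (cork disc with black rim, 60 mm across) in a row on the rack, 80 mm apart: second from the robot's right. Origin at its centre on the rack's top face, 18 mm above the bench; y runs along the row, x away from the robot, z up.
- mark_c: one of four alike flush round marks (cork disc with black rim, 60 mm across) in a row on the rack, 80 mm apart: third from the robot's right. Origin at its centre on the rack's top face, 18 mm above the bench; y runs along the row, x away from the robot, z up.
- mark_d: one of four alike flush round marks (cork disc with black rim, 60 mm across) in a row on the rack, 80 mm apart: the robot's left (+y) end of the row. Origin at its centre on the rack's top face, 18 mm above the bench; y runs along the row, x away from the robot, z up.
- stop_center (a point): fixed teal steel end stop (inverted T; plate 7 mm thick, 70 mm wide across the row, top 50 mm above the rack's top face) at one end of the rack, 73 mm beyond the centre of the end mark; which end varies. The other end has only a flat brass nut, 26 mm wide, 7 mm high. The point is its middle, 25 mm above the rack's top; y runs along the row.
Mind the look-alikes: they are no part of the job. What is shaped like the part that bears drum_2_center but orange, purple or red is not meant.

How it is judged:
By the outcome, as a careful person would: the job done as asked, in the order asked, and still so for the second after the job is handed in, with the robot touching nothing.
It also fails if it takes over 91 s, if anything falls off the work surface, if the arm or the gripper's body presses on something with over 40 N, if the wrist force passes 120 N, or if a joint passes its speed limit or range.

## Working session

There is one attempt and no reset: what is moved stays moved. The work goes in short steps, each a Python script; the robot and the scene stay as the last script left them, time stands still between calls to the robot, and variables do not carry over. Pictures are saved under pics/ and viewed, about 12 in all and at most 16, crops included, and the job is handed in when it is done.

```bash
mkdir -p pics; python3 - <<'E'
from bench import *
import cv2, numpy as np
np.set_printoptions(precision=4,suppress=True)
for c in ("top","side"):
    im=snapshot(c); cv2.imwrite(f"pics/{c}0.png",im)
    m=camera_model(c); print(c,m["mtx"],m["view"])
    for q in ("drum_1_center","mark_a","stop_center"):
        for r in regions_of(q,c): 
            k=np.argwhere(r["mask"]); print(q,round(r["conf"],2),np.round(np.array(r["rect"])*[512,384,512,384],1),k.mean(0)[::-1],len(k))
print(read_clock(),read_ee_rot(),read_tool_pos())
E
```

```text
top [[470.8096   0.     258.8085]
 [  0.     470.8096 191.414 ]
 [  0.       0.       1.    ]] [[ 0.012  -0.9999  0.0034  0.0238]
 [-0.9894 -0.0124 -0.1448  0.535 ]
 [ 0.1449 -0.0016 -0.9895  1.336 ]
 [ 0.      0.      0.      1.    ]]
drum_1_center 0.7 [355.8 205.8 378.1 225.7] [365.8681 215.1099] 364
mark_a 0.86 [297.1 142.3 318.2 164.6] [308.0469 150.491 ] 277
mark_a 0.75 [245.  144.3 269.8 165.9] [255.3261 155.8012] 322
mark_a 0.71 [326.4 143.  343.1 159.3] [334.8981 148.0287] 314
mark_a 0.57 [271.  144.8 293.3 161.5] [281.9788 152.5018] 283
stop_center 0.74 [226.1 149.7 239.  166. ] [231.0833 157.6579] 228
side [[363.0769   0.     252.8414]
 [  0.     363.0769 186.7704]
 [  0.       0.       1.    ]] [[ 0.9124 -0.4093  0.0022 -0.4597]
 [-0.246  -0.5527 -0.7962  0.2071]
 [ 0.3271  0.7259 -0.605   0.7824]
 [ 0.      0.      0.      1.    ]]
drum_1_center 0.68 [280.9 276.7 314.7 322. ] [295.9258 298.3863] 1038
mark_a 0.94 [337.6 231.1 366.5 255.3] [353.4987 244.4798] 371
mark_a 0.81 [302.6 200.3 322.9 212.9] [311.3508 205.8901] 191
mark_a 0.63 [315.4 217.8 342.9 234.2] [330.8804 223.9037] 301
mark_a 0.5 [283.4 182.7 305.  197.1] [293.8515 189.7574] 202
0.4 [3.1416 0.0002 1.243 ] [0.2012 0.5917 0.2312]
```

```bash
python3 - <<'E'
import cv2
a=cv2.imread("pics/top0.png"); cv2.imwrite("pics/t0c.png",cv2.resize(a[120:320,190:450],None,fx=3,fy=3,interpolation=cv2.INTER_CUBIC))
a=cv2.imread("pics/side0.png"); cv2.imwrite("pics/s0c.png",cv2.resize(a,None,fx=1.5,fy=1.5,interpolation=cv2.INTER_CUBIC))
E
```

```text
(no output)
```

View pics/t0c.png

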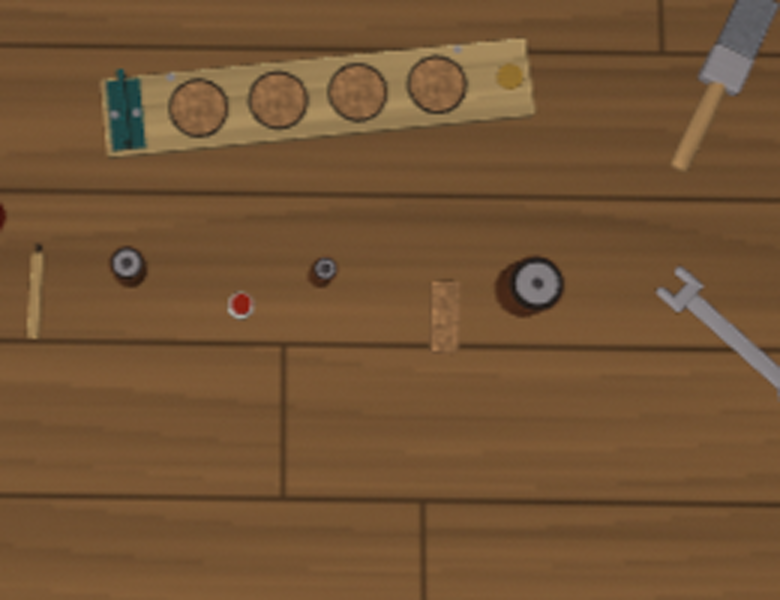

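View pics/s0c.png

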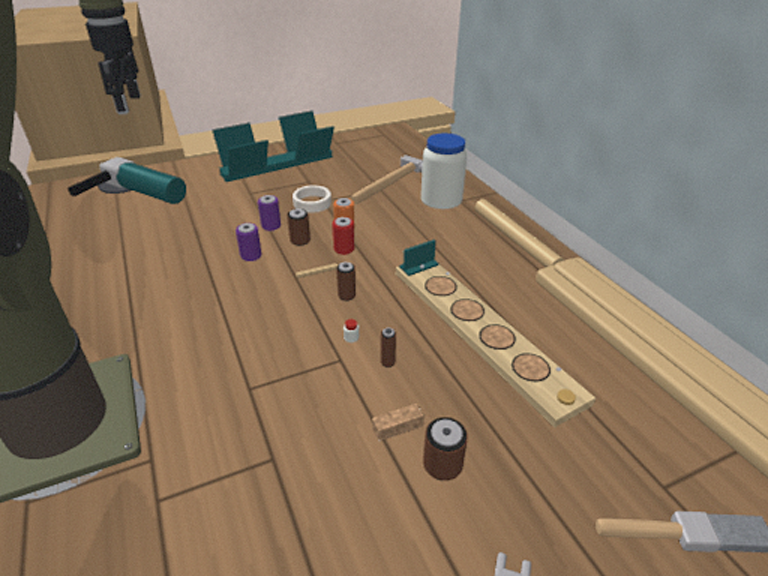

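The stop is at the +y (left) end. Drum 1 is at full-image pixels (369,214) in top, drum 3 at (232,208) and drum 4 at (298,209). Drum 2, brown, seems to be in the group with the purple and red look-alikes, at side pixel (199,151).

```bash
python3 - <<'E'
import cv2
a=cv2.imread("pics/top0.png"); cv2.imwrite("pics/t0l.png",cv2.resize(a[120:280,60:270],None,fx=3.6,fy=3.6,interpolation=cv2.INTER_CUBIC))
E
```

```text
(no output)
```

View pics/t0l.png

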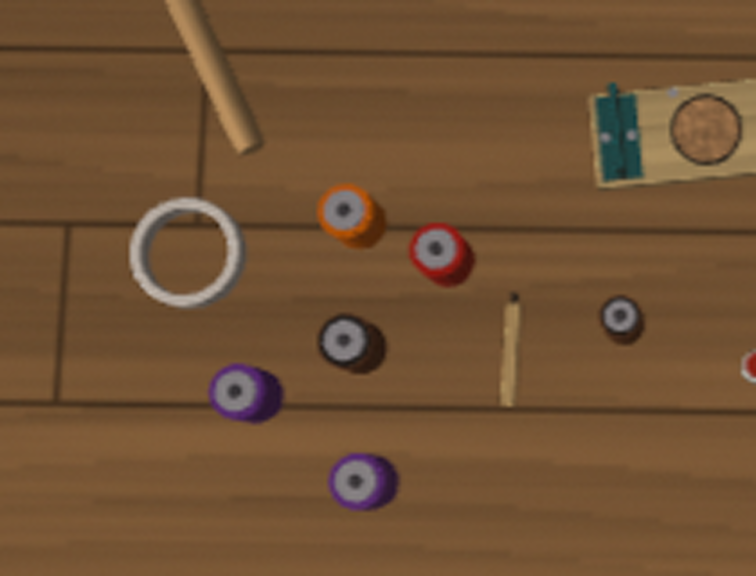

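Drum 2 is the brown one at crop (344,341), which is full-image pixel (155.6,214.7). Its neighbours are purple, red and orange. Next I'll refine the washer and mark centres and cross-check them with the side camera.

```bash
cat > h.py <<'E'
import numpy as np, cv2
from bench import *
np.set_printoptions(precision=4,suppress=True)
def ray(c,u,v,z):
    m=camera_model(c); R=m["view"][:3,:3]; t=m["view"][:3,3]
    o=-R.T@t; d=R.T@np.linalg.inv(m["mtx"])@[u,v,1]; return (o+d*(z-o[2])/d[2])
def proj(c,p):
    m=camera_model(c); q=m["mtx"]@(m["view"]@np.append(p,1))[:3]; return q[:2]/q[2]
def washer(im,u,v,r):
    """centre of the bright grey disc (washer) near u,v"""
    s=im.astype(int); g=(s.max(2)-s.min(2)<28)&(s.mean(2)>100)
    yy,xx=np.mgrid[:384,:512]; g&=(xx-u)**2+(yy-v)**2<r*r
    c=max(cv2.findContours(g.astype('uint8'),cv2.RETR_EXTERNAL,cv2.CHAIN_APPROX_NONE)[0],key=cv2.contourArea)
    x,y,w,h=cv2.boundingRect(c); k=np.zeros((384,512),'uint8'); cv2.drawContours(k,[c],-1,1,-1)
    p=np.argwhere(k).mean(0)[::-1]; return p,(w,h)
E
python3 - <<'E'
from h import *
t=cv2.imread("pics/top0.png"); s=cv2.imread("pics/side0.png")
for n,uv,r in (("d1",(369,214.3),13),("d2",(155.6,214.7),9),("d3",(232,208),7),("d4",(298.3,209.7),5)):
    p,w=washer(t,*uv,r); P=ray("top",*p,.07)
    q=proj("side",P)
    try: qs,ws=washer(s,*q,9); print(n,p,w,P[:2],"side",ray("side",*qs,.07)[:2],ws)
    except Exception as e: print(n,p,w,P,e)
mt=np.array([(256,156),(282.7,153.3),(309.3,150.7),(335.7,148.3)])
M=np.array([ray("top",*u,.018)[:2] for u in mt]); print(M,np.linalg.norm(np.diff(M,axis=0),axis=1))
print("net",[ray("top",*u,.018)[:2] for u in ((255.3,155.8),(282,152.5),(308,150.5),(334.9,148))])
print("side",[ray("side",*u,.018)[:2] for u in ((293.9,189.8),(311.4,205.9),(330.9,223.9),(353.5,244.5))])
E
```

```text
d1 [368.4058 214.0217] (14, 13) [ 0.4692 -0.2811] side [ 0.4688 -0.2815] (18, 17)
d2 [154.9231 214.0769] (11, 11) [0.4616 0.3238] side [0.4714 0.3371] (14, 12)
d3 [231.5769 207.3654] (8, 8) [0.4834 0.1072] side [0.4837 0.1051] (9, 6)
d4 [296.5 211. ] (2, 1) [ 0.4753 -0.0772] side [ 0.4813 -0.0824] (8, 6)
[[ 0.6449  0.0401]
 [ 0.6542 -0.0399]
 [ 0.6632 -0.1198]
 [ 0.6717 -0.1993]] [0.0806 0.0804 0.0799]
net [array([0.6455, 0.0422]), array([ 0.6567, -0.0378]), array([ 0.6638, -0.1159]), array([ 0.6725, -0.1969])]
side [array([0.6497, 0.0443]), array([ 0.6578, -0.0355]), array([ 0.6657, -0.115 ]), array([ 0.6743, -0.1958])]
```

```bash
cat >> h.py <<'E'
def mark_centres(c,im,M):
    """disc (cork and rim) = darker than plywood, within 36 mm of guess M"""
    out=[]; S=cv2.resize(im,None,fx=4,fy=4,interpolation=cv2.INTER_CUBIC)[...,0]
    for m in M:
        a=np.linspace(0,2*np.pi,60); mk=np.zeros(S.shape,'uint8')
        p=np.array([proj(c,[m[0]+.035*np.cos(t),m[1]+.035*np.sin(t),.018]) for t in a])*4+1.5
        cv2.fillPoly(mk,[p.round().astype(int)],1)
        v=S[mk>0]; th,_=cv2.threshold(v.reshape(-1,1),0,1,cv2.THRESH_OTSU)
        k=((S<th)&(mk>0)).astype('uint8')
        ct=max(cv2.findContours(k,cv2.RETR_EXTERNAL,cv2.CHAIN_APPROX_NONE)[0],key=cv2.contourArea)
        e=cv2.fitEllipse(cv2.convexHull(ct)); u=(np.array(e[0])-1.5)/4
        out.append(np.r_[ray(c,*u,.018)[:2],np.array(e[1])/4])
    return np.array(out)
E
python3 - <<'E'
from h import *
M=[[ 0.6465,0.0415],[ 0.6555,-0.0385],[ 0.6645, -0.118],[ 0.6725, -0.1975]]
for c in("top","side"): print(mark_centres(c,cv2.imread(f"pics/{c}0.png"),M))
print("d4",ray("top",298.0,209.4,.07),"d2 side",[ray("side",198.7,142,.07)],proj("side",[.4616,.3238,.07]))
s=cv2.imread("pics/side0.png");print(ray("side",*washer(s,198.7,142,8)[0],.07))
from numpy import pi
for p in ([.4692,-.2811],[.4616,.3238],[.4834,.1072],[.48,-.081],M[0],M[3]):
    print([ (y, inverse_kinematics([*p,.2],[pi,0,y]) is not None, inverse_kinematics([*p,.03],[pi,0,y]) is not None) for y in (-1.57,-.8,0,.8,1.57)])
E
```

```text
[[ 0.6464  0.0407 20.3956 20.5333]
 [ 0.6555 -0.0387 20.1063 20.6683]
 [ 0.6643 -0.1183 20.2453 20.6344]
 [ 0.6732 -0.1979 20.1078 20.7394]]
[[ 0.6475  0.0429 13.5563 21.6954]
 [ 0.6565 -0.0369 15.0424 23.1618]
 [ 0.6651 -0.1169 16.5965 24.7125]
 [ 0.6744 -0.1961 18.205  26.7458]]
d4 [ 0.4799 -0.0814  0.07  ] d2 side [array([0.463 , 0.3183, 0.07  ])] [197.7245 141.27  ]
[0.4691 0.3316 0.07  ]
[(-1.57, True, True), (-0.8, True, True), (0, True, True), (0.8, True, True), (1.57, True, True)]
[(-1.57, True, True), (-0.8, True, True), (0, True, True), (0.8, True, True), (1.57, True, True)]
[(-1.57, True, True), (-0.8, True, True), (0, True, True), (0.8, True, True), (1.57, True, True)]
[(-1.57, True, True), (-0.8, True, True), (0, True, True), (0.8, True, True), (1.57, True, True)]
[(-1.57, True, True), (-0.8, True, True), (0, True, True), (0.8, True, True), (1.57, True, True)]
[(-1.57, True, True), (-0.8, True, True), (0, True, True), (0.8, True, True), (1.57, True, True)]
```

```bash
cat >> h.py <<'E'
YAW=.112; ROT=[np.pi,0,YAW]; H=.15; G=.021
D={1:(.469,-.2813),2:(.462,.322),3:(.4836,.1065),4:(.4803,-.0818)}
MK={1:(.6469,.0418),2:(.656,-.0378),3:(.6647,-.1176),4:(.6738,-.197)}
def pick(p,N=40):
    command_gripper(1.0)
    move_pose([*p,H],ROT); movel([*p,G],.12); command_gripper(0.0,N); w=read_width()
    print("grip",w,w*85,read_clock()); movel([*p,H],.15); print("lifted w",read_width()*85,read_force(),read_clock())
def place(m,z=.0195):
    movel([*m,H+.02],.25); movel([*m,G+z+.015],.15); movel([*m,G+z],.03); print("at",read_tool_pos(),read_force())
    command_gripper(1.0); movel([*m,H+.02],.2); print("placed",read_clock())
E
python3 - <<'E'
from h import *
print(read_joint_pos(), [inverse_kinematics([*D[2],H],[np.pi,0,y])for y in(.112,.112-np.pi)],inverse_kinematics([*D[1],H],ROT))
pick(D[2])
cv2.imwrite("pics/s1.png",cv2.resize(snapshot("side"),None,fx=1.5,fy=1.5))
E
```

```text
[-1.2092  0.6892 -0.1946  1.5654  0.1573  0.9025 -0.2151] [array([-0.6991,  0.7189,  0.0144,  1.8386, -0.0172,  0.5841, -0.5619]), array([-0.2673,  0.8161, -0.7467,  1.8154,  0.7462,  0.8167,  1.8569])] [ 0.5965  0.708  -0.2335  1.8791  0.2758  0.5856  0.2981]
grip 0.5053221507158792 42.95238281084973 3.7417
lifted w 43.21658306881445 [-0.3528  0.4516 -2.565 ] 4.75
```

View pics/s1.png

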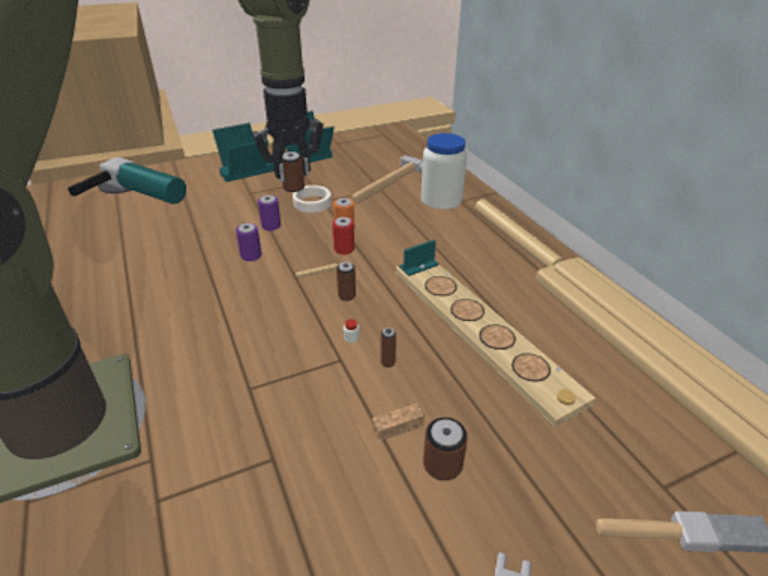

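The brown drum 2 is held upright at about (292,172) and nothing else has been disturbed. There is plenty of time left, so I'll place it and check.

```bash
python3 - <<'E'
from h import *
place(MK[2])
move_pose([*D[3],H+.02],ROT)
t=snapshot("top"); s=snapshot("side")
P=np.array([*MK[2],.088])
for c,im in(("top",t),("side",s)):
    p,w=washer(im,*proj(c,P),9); print(c,ray(c,*p,.088)[:2],w)
cv2.imwrite("pics/s2.png",cv2.resize(s[100:340,150:450],None,fx=2.5,fy=2.5))
E
```

```text
at [ 0.656  -0.0378  0.0404] [ 0.4065 -0.0917 -2.005 ]
placed 9.4417
top [ 0.654  -0.0359] (10, 11)
side [ 0.6538 -0.0371] (13, 8)
```

View pics/s2.png

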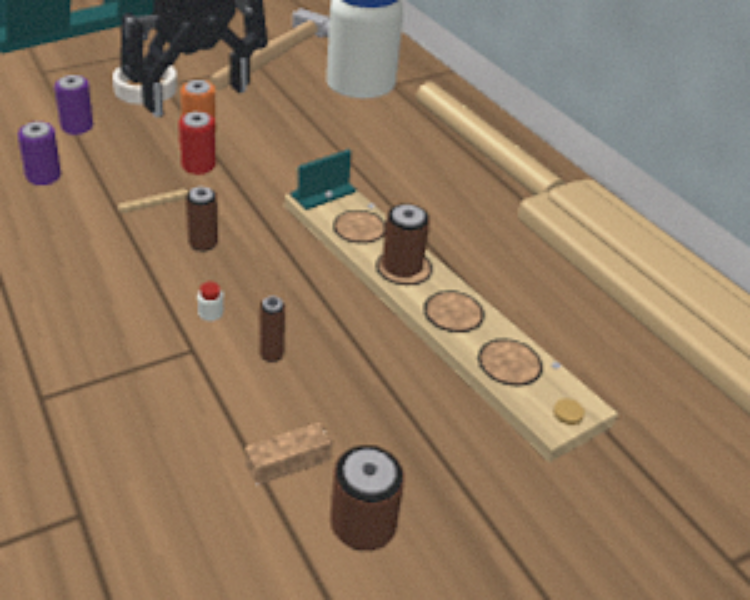

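Drum 2 stands upright on mark c, about 2 mm off by both cameras. I'll do the rest the same way with a 1 mm shift in x.

```bash
python3 - <<'E'
from h import *
for k in (3,1,4):
    m=(MK[k][0]+.001,MK[k][1])
    pick(D[k]); place(m)
move_pose([.42,.1,.3],ROT)
t=snapshot("top"); s=snapshot("side"); cv2.imwrite("pics/top3.png",t); cv2.imwrite("pics/side3.png",s)
for k in MK:
    P=np.array([*MK[k],.088])
    for c,im in(("top",t),("side",s)):
        try:
            p,w=washer(im,*proj(c,P),9 if k>1 else 13); print(k,c,ray(c,*p,.088)[:2]-MK[k],w)
        except Exception as e: print(k,c,e)
a=cv2.resize(s[100:340,220:420],None,fx=2,fy=2.4); b=cv2.resize(t[110:206,210:370],(400,240)); 
cv2.imwrite("pics/s3.png",a); cv2.imwrite("pics/t3.png",cv2.resize(t[110:206,210:370],None,fx=4.5,fy=4.5,interpolation=cv2.INTER_CUBIC))
E
```

```text
grip 0.3864619092568083 32.849262286828704 12.6583
lifted w 32.98528204049644 [-0.085  -0.0977 -0.9313] 13.6667
at [ 0.6657 -0.1176  0.0404] [-0.4607  0.1708 -2.1136]
placed 17.9
grip 0.6250878761888841 53.13246947605514 20.75
lifted w 53.02585966008948 [-0.2983  0.297  -3.2612] 21.7583
at [0.6479 0.0418 0.0403] [-0.5103  0.5497 -3.0565]
placed 26.1833
grip 0.2707963514307799 23.01768987161629 29.0667
lifted w 22.830197819949458 [ 0.618  -0.3354 -0.9112] 30.075
at [ 0.6748 -0.197   0.0404] [ 0.5219  0.2809 -1.1905]
placed 34.125
1 top [-0.0008 -0.0001] (13, 13)
1 side [-0.0013 -0.0016] (15, 9)
2 top [-0.0019  0.0019] (10, 11)
2 side [-0.0022  0.0007] (13, 8)
3 top [-0.0007  0.0004] (9, 8)
3 side [-0.0012  0.0002] (11, 7)
4 top [-0.0004  0.0006] (6, 5)
4 side [-0.0024 -0.0017] (9, 6)
```

View pics/s3.png

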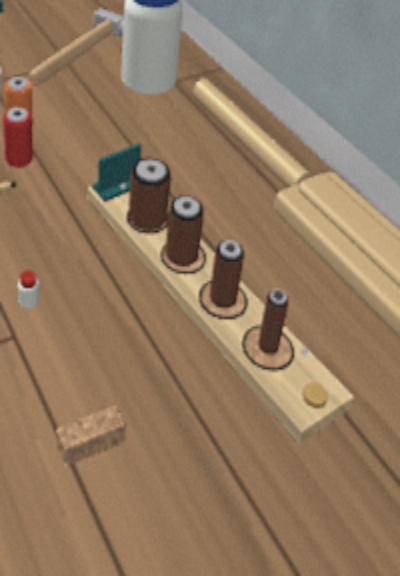

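View pics/t3.png

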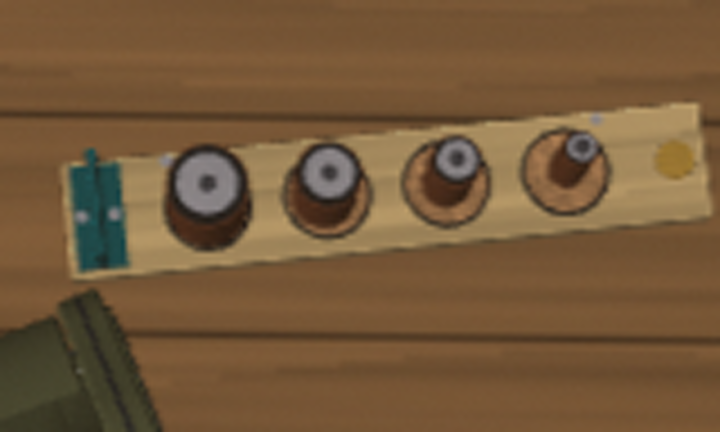

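All four drums stand upright on their marks within about 3 mm, widest next to the stop at the left and thinnest at the far right. The gripper is clear of everything, so I'm handing in.

```bash
python3 -c "
from bench import *
hold(0.3); print(read_clock()); sign_off()"
```

```text
36.05
the job is handed in; nothing more can be done
```

All four drums are on the rack, and I signed off at 36 s of the 91 s allowed. From the end stop at the robot's left outward they run 54 mm on mark d, 44 mm on c, 34 mm on b and 24 mm on a.

- **Last checks:** both cameras show every drum upright and within about 3 mm of its mark centre. The grip widths were about 1 mm under the nominal diameters, which confirmed the order. No drum was knocked over, and the gripper was clear of everything at the end.
- **Disagreements:** the automatic side-camera fix on drum 2 at its starting place was about 10 mm off, confused by its neighbours. My pixel reading of the side picture and the top view agreed within about 6 mm, and the drum was gripped and placed without trouble. At the end the two cameras differed by up to about 3 mm.

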